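# Close the ampoule lane and run the cartons up snug

## Robot

A 7-joint arm with a two-finger parallel gripper is mounted at the origin on the work surface. World frame = base frame: x ahead of the robot, y to its left, z up, the work surface at z = 0. Lengths are in m, angles in rad, forces in N, time in s.
With the tool pointing down it reaches from about 0.425 to 0.8 m from the base axis. Payload 8.3 kg.
Tool frame: the origin (TCP) lies at the very end of the fingers, on their centre line; the grasp point (between the pads) lies env.tcp_to_grasp behind it (env.tcp_to_grasp is the distance from the TCP to the grasp point, in m); y points along the fingers, x is the direction in which the jaws open and shut, and the axes are right-handed (so a half turn about y gives the same grasp; the last joint's range is limited). The gripper opens to 85 mm and grips with 20 to 120 N. Pads are 22 mm wide; open, the fingers measure 114 mm over their backs; the gripper's body (76 mm by 85 mm) begins 54 mm behind the grasp point. The pads swing forward as they close: fully open they stand 13 mm farther back than shut.
Start: joints at [-1.308, 0.383, 0.016, 1.37, -0.006, 1.388, -0.046], TCP at [0.2, 0.592, 0.231] pointing down, gripper open.
Joint ranges: [-2.95, 2.95], [-0.25, 2.06], [-1.52, 1.56], [0.18, 2.33], [-1.44, 4.58], [0.02, 2.06], [-3.01, 3.01]. Speed limits (rad/s): [2.39, 2.39, 3.01, 3.01, 3.14, 3.14, 3.14].

## Interface

Orientations are given as a rotation vector (axis times angle).
In Python, from plant import env gives the robot as it stands. The module is installed in compiled form; this text tells all that it offers.
- The arm moves only by the tool arm_command, never from a script. Its argument "moves" is text: rows parted by semicolons, each of 4 numbers parted by spaces: the shift along the tool's x, y, z in m, then the turn about the tool's y in degrees. A call has 1 to 10 rows; each row shifts and turns the commanded pose from where the row before left it, along the tool's axes as they then stand; what a row does not reach is not made up. A row lasts 1/8 s, in which the tool goes at most 62.5 mm and 10.7 degrees, less where a joint would pass 70% of its speed; a pose out of reach is approached as far as the arm can. A call is refused whole if a number of a shift passes 0.0625 or a number of a turn 10.7, either way. A call with a gripper value outside its range is refused whole. "fingers" is the finger opening in m, from 0 to 0.0854, set as the call begins (left out, the last holds). The fingers move at their own pace and stop on an object; "grip_force" is the grip in N (left out, the last holds). Time passes only in rows, so rows that do not move let the fingers close. It gives the time, the measured TCP pose, the force and the opening at its end, in the units of the state.
- env.sense(): the state, without advancing time (a new reading comes with each control period).
- env.capture(name): name is "scene" or "top" or "wrist"; returns the picture (400x640x3 uint8, blue, green, red); there is no depth.
- env.get_calibration(name): a dict with "intrinsics" (3x3 intrinsics, pixels), "k1" (the pictures are not rectified: a ray, as slopes to the right and down, at radius r is drawn at 1 + k1 r^2 times it, then the intrinsics apply), "pose" (4x4, takes a point from camera to world coordinates). Camera axes: x right, y down, z forward; pixel columns grow to the right and rows downward; lengths in m; the calibration is good to about 2 mm. A picture is of the moment at which its call begins: read the wrist's pose just before it. get_calibration takes no time and is no camera call; for the wrist camera it gives the pose at the moment of the call.
- env.hand_in(): hands the job in, once; it reports no verdict.
The state is a dict: "time": time; "joints": joint angles; "qd": joint speeds; "joint_efforts": joint torques, N m; "tool_pos": TCP position; "ee_rot": TCP orientation; "ft_force": force on the tool from outside, world axes, zero at the start; "wrist_torque": the same for the moment, N m; "gripper_width": finger opening in m.
Only numpy, scipy, OpenCV 4.12 (cv2) and the standard library are available. Lean on these libraries where they do the work, as an engineer would, in place of code of your own. Each camera call takes 0.05 s, during which the arm holds its last target. There are 200 camera calls.

## Task

The near lane of the twin carton dispenser has been restocked: flip its orange stop flag from upright fully down across the mouth of the lane, then slide the orange follower up behind the cartons until the whole row is held snug between the follower and the flag's sprung pad, the pad visibly pressed in but not bottomed, and leave it like that. The cartons hold glass ampoules, so ease them along, never squeeze the row hard or tip a carton, and leave the grey-handled far lane and everything else on the counter alone.

Things in the scene. Friction and masses are not known exactly. Their poses are not given: they have to be found in the camera images.
- lane: White twin-lane carton dispenser fixed to the counter, 140 x 350 mm; origin in the middle of its underside. +y runs along the two lanes towards their mouths, where the stop flags are; the -x lane is the near one, to be closed. Lane centre lines at x = -34 and +34 mm, 64 mm wide inside, floor 6 mm and wall tops 30 mm above the counter, back wall at y = -173 mm.
- stop_flag (a joint): Angle of the near lane's stop flag (orange top flange): 0 = fully down, lying across the lane mouth; about 1.5 to 1.85 rad = standing upright beside the lane, as found. Its hinge line runs along the lane, so pushing stock does not turn it. The hinge is stiff (about 0.1 N m) and the flag stays at any angle, also half-way, until it meets its stop at 0.
- stop_flag_hinge (a point): Hinge pin of the near stop flag, 38 mm above the counter, outside the near wall at lane x = -80 mm, y = 158 mm. The flag reaches 76 mm from it: a steel blade 4 mm thick, 42 mm high (21 mm either side of the hinge line), with an orange flange along its top edge, 22 mm wide along the lane (2 mm behind to 20 mm ahead of the blade's middle) and 4 mm thick.
- stop_flag_edge (a point): Middle of the orange flange's outer face near its free end, 58 mm along the flag from the hinge and 23 mm off the hinge line; moves with the flag. With the flag upright this face looks away from the lane (lane -x); with the flag down it looks up, 61 mm above the counter.
- stop_flag_stop (a point): Middle of the flag's black rubber pad where its face stands unloaded (lane y = 144 mm, 38 mm above the counter with the flag down). The pad, 50 x 34 mm, is carried on springs on the blade's lane side: 3 N per mm, 4.5 mm of travel, then it bottoms. This point stays with the blade and does not show how far the pad is pressed in.
- follower (a joint): Slide of the near lane's follower towards the mouth in m (0 = parked at the back, 0 to 0.03 as found, at most 0.23). It drags on its rail with about 5 N and stays where it is left; the three cartons add 1 to 3 N of sliding drag once it pushes them.
- follower_grip (a point): Middle of the near follower's orange grip: a block 26 mm across the lane, 14 mm along it, 36 mm high, its centre 78 mm and top 94 mm above the counter. Below it is the white plate that meets the cartons, 52 mm wide, 4 mm thick, 10 to 64 mm above the counter; its front face and the grip's are 7 mm ahead of this point (towards the mouth), the grip's back 7 mm behind.
- far_flag (a joint): Angle of the far lane's stop flag (grey flange), 0 = down; stays down.
- far_follower (a joint): Slide of the far lane's follower (grey grip) in m; leave it where it is.
- carton1_mid (a point): Centre of one of the five mixed ampoule cartons (white with a coloured band; 56 mm across the lane, 58 mm high, anything from 30 to 62 mm long along the lane, about 55 to 160 g). Three stand with gaps in the near lane, two in the far lane; which is where changes.
- carton2_mid (a point): Centre of one of the five mixed ampoule cartons (white with a coloured band; 56 mm across the lane, 58 mm high, anything from 30 to 62 mm long along the lane, about 55 to 160 g). Three stand with gaps in the near lane, two in the far lane; which is where changes.
- carton3_mid (a point): Centre of one of the five mixed ampoule cartons (white with a coloured band; 56 mm across the lane, 58 mm high, anything from 30 to 62 mm long along the lane, about 55 to 160 g). Three stand with gaps in the near lane, two in the far lane; which is where changes.
- carton4_mid (a point): Centre of one of the five mixed ampoule cartons (white with a coloured band; 56 mm across the lane, 58 mm high, anything from 30 to 62 mm long along the lane, about 55 to 160 g). Three stand with gaps in the near lane, two in the far lane; which is where changes.
- carton5_mid (a point): Centre of one of the five mixed ampoule cartons (white with a coloured band; 56 mm across the lane, 58 mm high, anything from 30 to 62 mm long along the lane, about 55 to 160 g). Three stand with gaps in the near lane, two in the far lane; which is where changes.
- spray_mid (a point): White spray bottle with blue band, 64 mm diameter, 197 mm high; bystander (point 95 mm up).
- disinfectant_mid (a point): White bottle, 58 mm diameter, 150 mm high; bystander (point at half height).
- saline_mid (a point): White bottle with blue cap, 52 mm diameter, 130 mm high; bystander (point at half height).
- tape_mid (a point): Roll of white tape lying flat, 68 mm diameter, 25 mm high; bystander (point at half height).
- swab_pot_mid (a point): Empty white pot, 68 mm diameter, 85 mm high; bystander (point at half height).
- steel_tray_mid (a point): Open steel tray with capped tubes, 160 x 220 mm, 32 mm high; bystander (point 15 mm up).

How it is judged:
On the way, in this order (a step that is already met when the one before it is completed fails the run):
1. the near stop flag is fully down across the lane (value of joint stop_flag below 0.06 rad), for 0.2 s.
2. the row is pressed against the pad of the lowered flag by the follower (value of joint stop_flag below 0.06 rad and (contact force between stop_flag_pad and carton1 above 1.5 N or contact force between stop_flag_pad and carton2 above 1.5 N or contact force between stop_flag_pad and carton3 above 1.5 N or contact force between stop_flag_pad and carton4 above 1.5 N or contact force between stop_flag_pad and carton5 above 1.5 N) and (contact force between follower and carton1 above 0.3 N or contact force between follower and carton2 above 0.3 N or contact force between follower and carton3 above 0.3 N or contact force between follower and carton4 above 0.3 N or contact force between follower and carton5 above 0.3 N)), for 0.3 s.
At the end, for the whole second after the job is handed in: The near stop flag is fully down (within 0.06 rad), the follower bears on the row (over 0.3 N) and the row still presses the flag's sprung pad with more than 1.5 N (pad pushed in by over 0.5 mm), everything at rest (all of step 2 and velocity of joint follower between -0.003 and 0.003 m/s); the robot touches nothing.
It fails at once if the row is squeezed: a carton presses the sprung pad with more than 13.5 N (pad bottomed) or the follower with more than 20 N (contact force between stop_flag_pad and carton1 above 13.5 N or contact force between stop_flag_pad and carton2 above 13.5 N or contact force between stop_flag_pad and carton3 above 13.5 N or contact force between stop_flag_pad and carton4 above 13.5 N or contact force between stop_flag_pad and carton5 above 13.5 N or contact force between follower and carton1 above 20 N or contact force between follower and carton2 above 20 N or contact force between follower and carton3 above 20 N or contact force between follower and carton4 above 20 N or contact force between follower and carton5 above 20 N).
It fails at once if a carton is tipped or lifted out of its lane (angle between any of carton1_mid, carton2_mid, carton3_mid, carton4_mid, carton5_mid's own z axis and vertical above 0.3 rad or height (world z) of any of carton1_mid, carton2_mid, carton3_mid, carton4_mid, carton5_mid above 0.055 m).
It fails at once if a carton is pushed out of the lane's mouth (y of any of carton1_mid, carton2_mid, carton3_mid, carton4_mid, carton5_mid in the frame of lane above 0.165 m).
It fails at once if the far lane's follower is shifted by more than 10 mm or its flag is lifted (distance of far_follower_grip from where it was at the start of the episode above 0.01 m or value of joint far_flag above 0.15 rad).
It fails at once if a bystander is moved more than 30 mm or tipped (distance of any of spray_mid, disinfectant_mid, saline_mid, tape_mid, swab_pot_mid, steel_tray_mid from where it was at the start of the episode above 0.03 m or angle between any of spray_mid, disinfectant_mid, saline_mid, tape_mid, swab_pot_mid, steel_tray_mid's own z axis and vertical above 0.3 rad).
It also fails if it takes over 72 s, if anything falls off the work surface, if the arm or the gripper's body presses on something with over 40 N, if the wrist force passes 120 N, or if a joint passes its speed limit or range.

## Working session

There is one attempt and no reset: what is moved stays moved. The work goes in short steps, Python scripts to look and compute and a tool call to move; the robot and the scene stay as the last step left them, time stands still between calls to the robot, and variables do not carry over. Pictures are saved under pics/ and viewed, about 8 in all and at most 12, crops included, and the job is handed in when it is done.

Besides the shell and the picture viewer there is one more tool, called after ">>>" as a command line: name --argument value ..., lists and objects as JSON in quotes. arm_command: Moves the arm, as the interface text tells. Its arguments: {"type":"object","properties":{"moves":{"type":"string"},"fingers":{"type":"number"},"grip_force":{"type":"number"}},"required":["moves"]}

```bash
mkdir -p pics
cat > h.py <<'E'
import numpy as np, cv2
from plant import env
from scipy.spatial.transform import Rotation as R
def ray(c,uv):
    K=c["intrinsics"];d=np.array([(uv[0]-K[0][2])/K[0][0],(uv[1]-K[1][2])/K[1][1]])
    s=d.copy()
    for _ in range(20): s=d/(1+c["k1"]*(s@s))
    T=np.array(c["pose"]);return T[:3,3],T[:3,:3]@np.array([s[0],s[1],1])
def onz(c,uv,z):
    o,d=ray(c,uv);return o+d*(z-o[2])/d[2]
def proj(c,p):
    T=np.array(c["pose"]);q=T[:3,:3].T@(np.array(p)-T[:3,3]);s=q[:2]/q[2];s=s*(1+c["k1"]*(s@s))
    K=np.array(c["intrinsics"]);return (K@np.array([s[0],s[1],1]))[:2]
def orange(im):
    h=cv2.cvtColor(im,cv2.COLOR_BGR2HSV);m=cv2.inRange(h,(5,140,90),(20,255,255))
    n,l,s,ce=cv2.connectedComponentsWithStats(m);return [(s[i].tolist(),ce[i].round(1).tolist()) for i in range(1,n) if s[i][4]>30],l
E
python3 - <<'E'
from h import *
s=env.sense();print(s["tool_pos"],R.from_rotvec(s["ee_rot"]).as_matrix().round(2),env.tcp_to_grasp,s["ft_force"])
for n in("top","scene"):
    im=env.capture(n);cv2.imwrite(f"pics/{n}0.png",im);c=env.get_calibration(n);print(n,np.round(c["pose"],2).tolist(),c["k1"])
    for x in orange(im)[0]:print(x,onz(c,x[1],.094).round(3))
E
```

```text
[0.19983401 0.59165196 0.23025832] [[ 0.32 -0.   -0.95]
 [ 0.95 -0.    0.32]
 [-0.   -1.   -0.  ]] 0.0187 [0.94957318 0.0494196  0.58164561]
top [[0.02, -0.98, 0.19, 0.3], [-1.0, -0.02, -0.02, 0.06], [0.02, -0.19, -0.98, 1.26], [0.0, 0.0, 0.0, 1.0]] 0.011904658993665876
([295, 163, 3, 17, 51], [296.0, 171.0]) [0.606 0.135 0.094]
([366, 184, 6, 8, 35], [368.4, 187.5]) [ 0.561 -0.081  0.094]
([591, 188, 43, 35, 1328], [611.9, 205.1]) [ 0.526 -0.801  0.094]
scene [[-0.15, 0.75, -0.65, 1.6], [0.99, 0.12, -0.09, 0.23], [0.01, -0.65, -0.76, 1.34], [0.0, 0.0, 0.0, 1.0]] 0.043070665458355716
([82, 133, 39, 21, 562], [101.3, 143.2]) [ 0.364 -0.819  0.094]
```

View pics/top0.png

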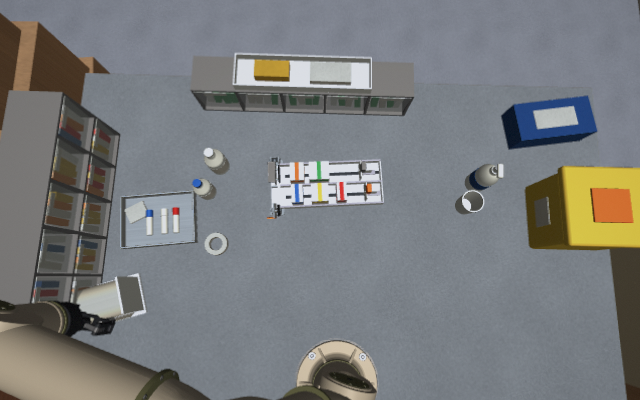

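View pics/scene0.png

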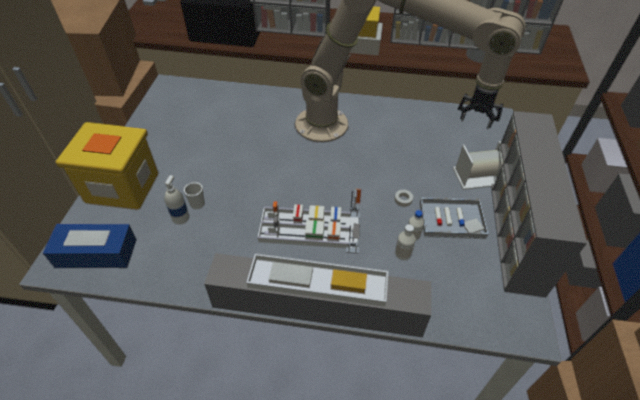

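The top view shows the lane at about (270–383, 158–208) with its mouths to the left. The near lane is the lower row, the orange grip is at (368,187), and the upright flag is near (270,215). I'll zoom in.

Run:
```python
from h import *
im=cv2.imread("pics/top0.png");c=env.get_calibration("top")
cr=im[145:225,255:395];cv2.imwrite("pics/crop.png",cv2.resize(cr,None,fx=5.7,fy=5.7,interpolation=cv2.INTER_CUBIC))
h=cv2.cvtColor(im,cv2.COLOR_BGR2HSV);m=cv2.inRange(h,(5,90,60),(22,255,255))
n,l,s,ce=cv2.connectedComponentsWithStats(m)
for i in range(1,n):
    if 255<ce[i][0]<395 and 140<ce[i][1]<230: print(s[i],ce[i].round(1),onz(c,ce[i],.094).round(3))
for uv in((270,163),(381,158),(383,205),(272,208)):print(onz(c,uv,.03).round(3))
```

```text
[291 162  13  21  89] [296.6 172.7] [0.601 0.133 0.094]
[366 183   6  11  56] [368.5 188.1] [ 0.559 -0.081  0.094]
[313 202   2   1   2] [313.5 202. ] [0.513 0.08  0.094]
[317 202  10   1  10] [321.5 202. ] [0.514 0.057 0.094]
[267 217   8   2  14] [270.1 217.6] [0.464 0.205 0.094]
[0.646 0.221 0.03 ]
[ 0.672 -0.128  0.03 ]
[ 0.521 -0.134  0.03 ]
[0.503 0.208 0.03 ]
```

View pics/crop.png

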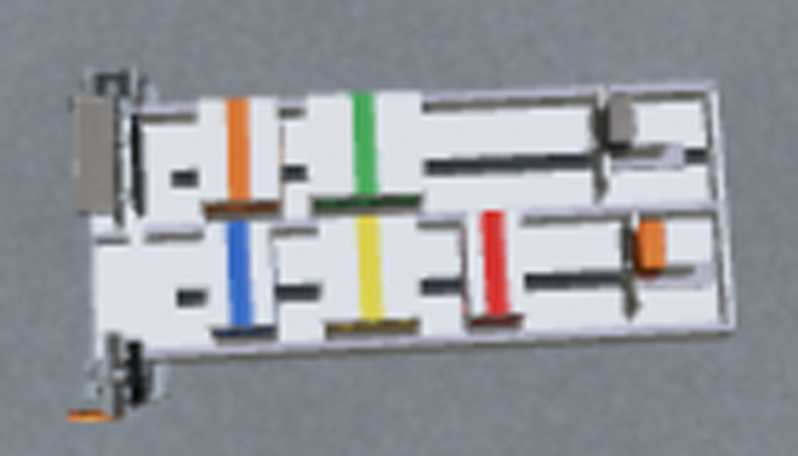

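Blue, yellow and red cartons stand in the near lane. The orange grip is at the back (crop 650,248), and the flag is upright at the near-left corner. Next I work out the lane frame and the approach.

```bash
cat >> h.py <<'E'
def lane():
    yaw,o=np.load("lane.npy",allow_pickle=True);return yaw,np.array(o,float)
def w(p):
    yaw,o=lane();c,s=np.cos(yaw),np.sin(yaw);return np.array([o[0]+c*p[0]-s*p[1],o[1]+s*p[0]+c*p[1],p[2]])
def tolane(p):
    yaw,o=lane();c,s=np.cos(yaw),np.sin(yaw);d=np.array(p)[:2]-o[:2];return np.array([c*d[0]+s*d[1],-s*d[0]+c*d[1],p[2]])
def delta(target,yawdir):
    "tool-frame move to lane-frame target"
    s=env.sense();M=R.from_rotvec(s["ee_rot"]).as_matrix()
    return (M.T@(w(target)-s["tool_pos"])).round(4)
E
python3 - <<'E'
from h import *
c=env.get_calibration("top");f=lambda x,y,z:onz(c,(255+x/5.7,145+y/5.7),z)
A=f(716,83,.03);B=f(733,328,.03);C=f(150,357,.03);D=f(140,105,.03);print(A,B,C,D)
v=(C-B)+(D-A);yaw=np.arctan2(-v[0],v[1]);cs,sn=np.cos(yaw),np.sin(yaw)
Rm=np.array([[cs,-sn],[sn,cs]])
o=(A[:2]-Rm@[.07,-.175]+B[:2]-Rm@[-.07,-.175])/2
np.save("lane.npy",np.array([yaw,o],dtype=object));print("yaw",yaw,o,"w",np.linalg.norm(A-B))
print("grip",tolane(onz(c,(255+651/5.7,145+233/5.7),.096)),"flag top",tolane(onz(c,(270.1,217.6),.112)))
s=env.capture("scene") if 0 else None
cs=env.get_calibration("scene")
for uv in((497,187),(458,183),(460,150),(497,150)):print("box",onz(cs,uv,0).round(2))
print("target",w([-.13,.17,.16]),delta([-.13,.17,.16],0))
E
```

```text
[ 0.66711338 -0.12714177  0.03      ] [ 0.52901817 -0.13583712  0.03      ] [0.50531274 0.17970983 0.03      ] [0.64590498 0.19111915 0.03      ]
yaw 0.07074520412098859 [0.58569569 0.04307281] w 0.1383687021228317
grip [-0.02894116 -0.12431458  0.096     ] flag top [-0.11232157  0.16777627  0.112     ]
box [0.27 0.73 0.  ]
box [0.27 0.58 0.  ]
box [0.07 0.6  0.  ]
box [0.05 0.75 0.  ]
target [0.44400422 0.20345836 0.16      ] [-0.2896  0.0709 -0.3556]
```

>>> arm_command --moves "0 -0.03 0 0; -0.04 0 -0.03 0; -0.05 0 -0.05 0; -0.05 0 -0.05 0; -0.05 0 -0.05 0; -0.05 0 -0.05 -7.6; -0.01 0.01 -0.05 -7.6; 0 0.02 -0.02 -7.6; 0 0 0 0; 0 0 0 0" --fingers 0

```text
time: 1.35
tool_pos: [0.3928, 0.3005, 0.2314]
ee_rot: [-1.175, -1.261, 1.262]
ft_force: [0.2, -0.3, 0.1]
gripper_width: -0.0001
```

Run:
```python
from h import *
s=env.sense();print(s["time"],s["tool_pos"],tolane(s["tool_pos"]),s["ft_force"],s["gripper_width"]);M=R.from_rotvec(s["ee_rot"]).as_matrix();print(M.round(3),np.degrees(np.arctan2(M[1,0],M[0,0])))
print(delta([-.13,.17,.16],0))
c=env.get_calibration("wrist");im=env.capture("wrist");cv2.imwrite("pics/w1.png",im)
for x in orange(im)[0]:print(x)
print(np.round(c["pose"],3).tolist())
for n,p in dict(edge=(-.103,.165,.096),hinge=(-.08,.158,.038),pad=(-.004,.144,.06),wallnear=(-.07,.17,.03),wallc=(-.07,-.175,.03),far=(.07,-.175,.03)).items():print(n,proj(c,w(p)).round())
```

```text
1.35 [0.39279166 0.30048688 0.23143171] [-0.17422588  0.27040583  0.23143171] [ 0.17664963 -0.32201364  0.0591241 ] -8.506170125214601e-05
[[-0.071 -0.001 -0.997]
 [ 0.997 -0.    -0.071]
 [-0.    -1.     0.001]] 94.0560113789173
[-0.1004  0.0714 -0.0443]
([187, 258, 24, 4, 89], [199.3, 259.4])
([144, 320, 37, 8, 78], [165.3, 325.0])
([151, 334, 11, 14, 109], [156.1, 339.1])
[[-0.07, 0.946, 0.315, 0.313], [0.998, 0.066, 0.022, 0.295], [0.0, 0.316, -0.949, 0.374], [0.0, 0.0, 0.0, 1.0]]
edge [202. 260.]
hinge [215. 254.]
pad [203. 322.]
wallnear [228. 258.]
wallc [-74. 259.]
far [-34. 357.]
```

View pics/w1.png

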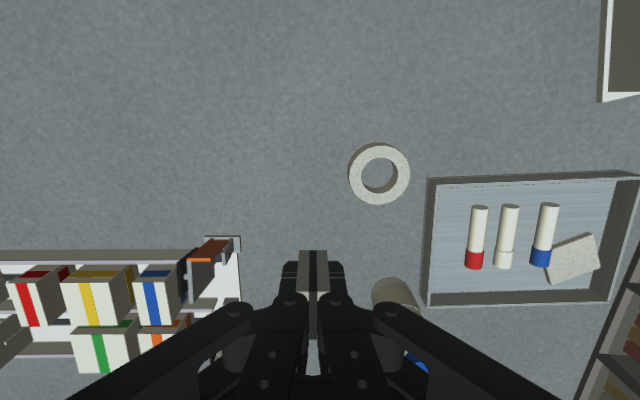

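The predicted flag edge (202,260) matches the orange flange seen at (199,259), so the lane frame is good. I'll go down beside the flag, outside it.

>>> arm_command --moves "-0.04 0.03 -0.01 0; -0.04 0.04 -0.01 0; -0.023 0.04 -0.008 0; 0 0.023 0 0; 0 0 0 0; 0 0 0 0"

```text
time: 2.15
tool_pos: [0.4293, 0.2005, 0.0997]
ee_rot: [-1.174, -1.265, 1.261]
ft_force: [0.4, 0.9, 0.2]
gripper_width: 0.0004
```

```bash
cat > st.py <<'E'
from h import *
s=env.sense();M=R.from_rotvec(s["ee_rot"]).as_matrix();print(s["time"],tolane(s["tool_pos"]).round(4),"F tool",(M.T@s["ft_force"]).round(2),s["gripper_width"])
E
python3 st.py
python3 - <<'E'
from h import *
c=env.get_calibration("wrist");im=env.capture("wrist");cv2.imwrite("pics/w2.png",im)
for x in orange(im)[0]:print(x)
for th in(1.5,1.6,1.7,1.8):
  e=[-.08+.058*np.cos(th)-.023*np.sin(th),.167,.038+.058*np.sin(th)+.023*np.cos(th)];print(th,proj(c,w(e)).round())
E
```

```text
2.15 [-0.1449  0.1681  0.0997] F tool [ 0.87 -0.24 -0.43] 0.0004489850301612774
1.5 [311. 338.]
1.6 [311. 326.]
1.7 [311. 314.]
1.8 [311. 302.]
```

View pics/w2.png

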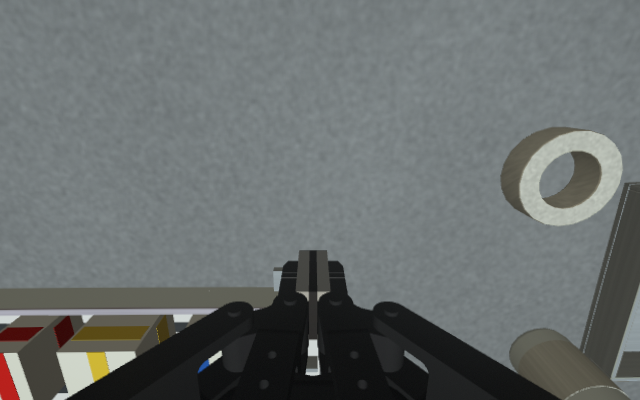

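>>> arm_command --moves "0 0.001 -0.016 0; 0 0.001 -0.015 0; 0 -0.001 -0.016 0; 0 -0.001 -0.016 0; 0 0.002 -0.008 0; 0 0.002 -0.008 0; 0 0.004 -0.006 0; 0 0.005 -0.007 0; 0 0 0 0"

```text
time: 3.32
tool_pos: [0.5207, 0.2056, 0.0846]
ee_rot: [-1.174, -1.261, 1.263]
ft_force: [0.4, 0.4, -0.2]
gripper_width: 0.0001
```

```bash
python3 st.py
```

```text
3.325 [-0.0533  0.1667  0.0846] F tool [ 0.42  0.22 -0.4 ] 5.360309624398329e-05
```

>>> arm_command --moves "0 0.006 -0.006 0; 0 0.006 -0.006 0; 0 0.006 -0.004 0; 0 0.006 -0.003 0; 0 0.002 0 0"

```text
time: 3.95
tool_pos: [0.5401, 0.2073, 0.0607]
ee_rot: [-1.174, -1.262, 1.261]
ft_force: [-9.8, -4.2, 27.7]
gripper_width: -0.0
```

```bash
python3 st.py;python3 - <<'E'
from h import *
c=env.get_calibration("wrist");im=env.capture("wrist");cv2.imwrite("pics/w3.png",im)
for x in orange(im)[0]:print(x)
for p in((-.079,.156,.061),(-.004,.156,.061),(-.079,.178,.061),(-.004,.178,.061)):print(proj(c,w(p)).round())
E
```

```text
3.95 [-0.0339  0.167   0.0607] F tool [ -3.44 -27.73  10.09] -2.2804473853942928e-05
([289, 204, 46, 57, 2286], [311.6, 228.9])
([138, 322, 55, 5, 215], [165.2, 324.3])
([153, 341, 9, 6, 32], [156.3, 342.6])
[288. 176.]
[292. 316.]
[337. 176.]
[334. 316.]
```

View pics/w3.png

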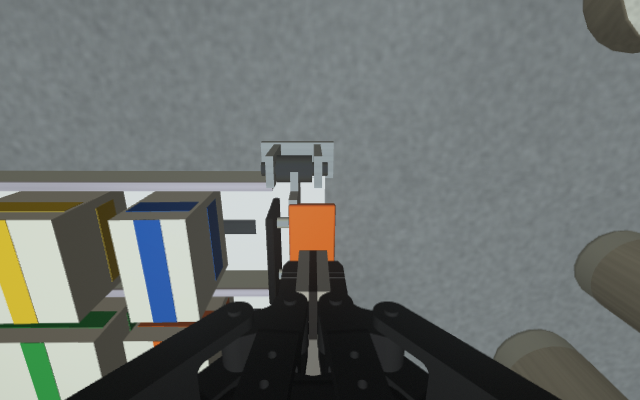

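The flag is down on its stop, with 27 N of contact force and the orange flange lying flat at (289–335, 204). I'll lift off and move over the follower.

>>> arm_command --moves "0 0 0 0; 0 -0.03 0 0; 0 -0.05 0 0; -0.05 -0.02 0 0; -0.06 0 0 0; -0.06 0 0 0; -0.05 0 0 0; -0.03 0 0 0; 0 0 0 0; 0 0 0 0"

```text
time: 5.25
tool_pos: [0.5576, -0.0411, 0.1588]
ee_rot: [-1.173, -1.263, 1.263]
ft_force: [0.6, 0.6, 0.2]
gripper_width: -0.0002
```

```bash
python3 st.py;python3 - <<'E'
from h import *
s=env.sense();c=env.get_calibration("wrist");im=env.capture("wrist");cv2.imwrite("pics/w4.png",im)
for x in orange(im)[0]:print(x,tolane(onz(c,x[1],.096)).round(4))
E
```

```text
5.25 [-0.0339 -0.0819  0.1588] F tool [ 0.53 -0.25 -0.65] -0.00016739594550582208
([609, 162, 31, 79, 1472], [628.6, 210.0]) [-0.0403  0.1265  0.096 ]
([241, 194, 21, 43, 744], [250.8, 216.8]) [-0.035  -0.1237  0.096 ]
([499, 247, 41, 1, 41], [519.0, 247.0]) [-0.0129  0.0609  0.096 ]
([505, 254, 28, 59, 848], [518.8, 282.8]) [0.0155 0.0663 0.096 ]
```

View pics/w4.png

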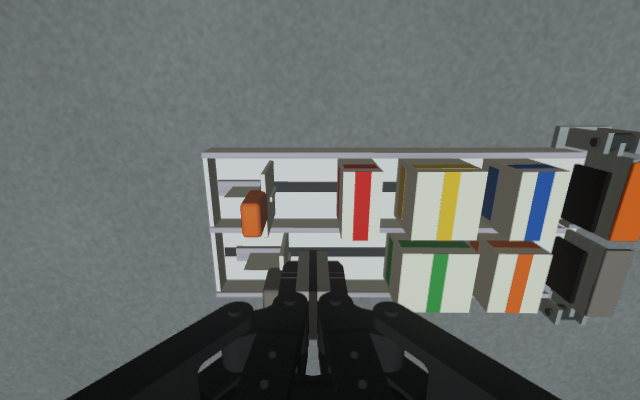

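>>> arm_command --moves "-0.04 0 0 0; -0.036 0 0 0; 0 0 0 0; 0 0.04 0 0; 0 0.04 0 0; 0 0.005 0 0; 0 0 0 0"

```text
time: 6.18
tool_pos: [0.5638, -0.1168, 0.075]
ee_rot: [-1.173, -1.264, 1.263]
ft_force: [-0.2, 0.3, -0.2]
gripper_width: 0.0002
```

```bash
python3 st.py;python3 - <<'E'
from h import *
c=env.get_calibration("wrist");im=env.capture("wrist");cv2.imwrite("pics/w5.png",im)
for x in orange(im)[0]:print(x,tolane(onz(c,x[1],.096)).round(4))
E
```

```text
6.175 [-0.0332 -0.1579  0.075 ] F tool [0.28 0.2  0.2 ] 0.00018478479442172503
([364, 235, 41, 75, 2024], [383.7, 270.9]) [-0.0422 -0.128   0.096 ]
```

View pics/w5.png

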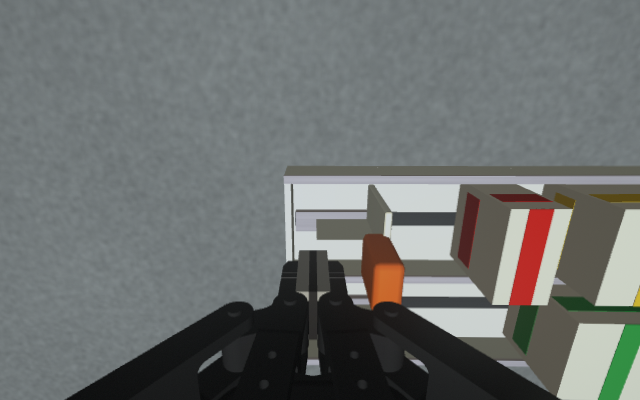

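The fingers stand behind the orange grip (361–404, 235–310) with a clear gap. I'll ease forward.

>>> arm_command --moves "0.004 0 0 0; 0.004 0 0 0; 0.004 0 0 0; 0.004 0 0 0; 0.004 0 0 0; 0.004 0 0 0; 0.004 0 0 0"

```text
time: 7.1
tool_pos: [0.5615, -0.0915, 0.0747]
ee_rot: [-1.177, -1.261, 1.262]
ft_force: [1.3, -5.2, 1.6]
gripper_width: 0.0003
```

```bash
python3 st.py;python3 - <<'E'
from h import *
# carton extents from w4, camera offset from the TCP fixed: shift today's pose back to that one
c=env.get_calibration("wrist");s=env.sense();c=dict(c);T=np.array(c["pose"]).copy();T[:3,3]+=w([-.0339,-.0819,.1588])-s["tool_pos"];c["pose"]=T
for n,uv in dict(redB=(337,164),redF=(372,163),yB=(398,164),yF=(473,163),bB=(484,164),bF=(558,163)).items():print(n,tolane(onz(c,uv,.064)).round(3))
E
```

```text
7.1 [-0.0337 -0.1325  0.0747] F tool [-5.25 -1.59 -0.88] 0.0002698982871572743
redB [-0.064 -0.064  0.064]
redF [-0.065 -0.038  0.064]
yB [-0.064 -0.019  0.064]
yF [-0.065  0.036  0.064]
bB [-0.064  0.044  0.064]
bF [-0.065  0.097  0.064]
```

>>> arm_command --moves "0.005 0 0 0; 0.005 0 0 0; 0.005 0 0 0; 0.005 0 0 0; 0.005 0 0 0; 0.005 0 0 0; 0.005 0 0 0; 0.005 0 0 0; 0.005 0 0 0; 0.005 0 0 0"

```text
time: 8.35
tool_pos: [0.5579, -0.0417, 0.0747]
ee_rot: [-1.177, -1.261, 1.262]
ft_force: [1.2, -6.1, 1.9]
gripper_width: 0.0004
```

>>> arm_command --moves "0.004 0 0 0; 0.004 0 0 0; 0.004 0 0 0; 0.004 0 0 0; 0.004 0 0 0; 0.004 0 0 0; 0.002 0 0 0; 0.002 0 0 0"

```text
time: 9.35
tool_pos: [0.5559, -0.0144, 0.0747]
ee_rot: [-1.178, -1.26, 1.262]
ft_force: [1.8, -6.6, 2.3]
gripper_width: 0.0001
```

```bash
python3 st.py;python3 - <<'E'
from h import *
im=env.capture("wrist");cv2.imwrite("pics/w6.png",im)
E
```

```text
9.35 [-0.0337 -0.0552  0.0747] F tool [-6.7  -2.24 -1.37] 0.00012721969872476978
```

View pics/w6.png

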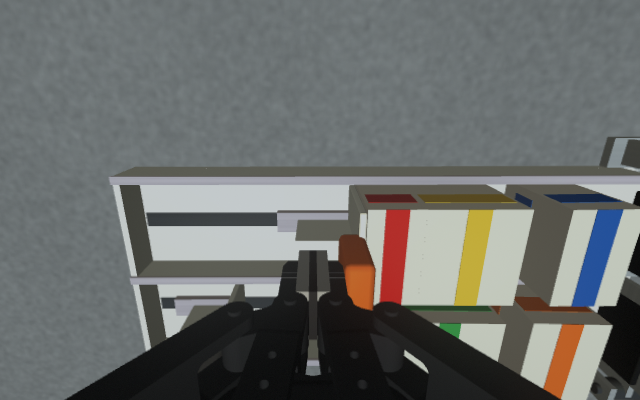

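Red and yellow are closed up on the follower (368–532). Blue stands just ahead (545–638). I'll compute the remaining travel.

Run:
```python
from h import *
c=env.get_calibration("wrist")
for n,uv in dict(redB=(368,209),yF=(532,208),bB=(545,208),bF=(638,207)).items():print(n,tolane(onz(c,uv,.064)).round(4))
```

```text
redB [-0.0591 -0.0273  0.064 ]
yF [-0.0596  0.0535  0.064 ]
bB [-0.0596  0.0598  0.064 ]
bF [-0.0601  0.1041  0.064 ]
```

About 33 mm remain before the pad. I'll take 28 mm now, then finish slowly by force.

>>> arm_command --moves "0.004 0 0 0; 0.004 0 0 0; 0.004 0 0 0; 0.004 0 0 0; 0.004 0 0 0; 0.004 0 0 0; 0.002 0 0 0; 0.002 0 0 0; 0 0 0 0"

```text
time: 10.52
tool_pos: [0.5539, 0.0135, 0.0747]
ee_rot: [-1.178, -1.26, 1.262]
ft_force: [0.5, -6.6, 2.9]
gripper_width: -0.0003
```

```bash
python3 st.py
```

```text
10.525 [-0.0338 -0.0272  0.0747] F tool [-6.67 -2.91 -0.08] -0.00025611412993284833
```

>>> arm_command --moves "0.001 0 0 0; 0.001 0 0 0; 0.001 0 0 0; 0 0 0 0"

```text
time: 11.02
tool_pos: [0.5538, 0.0163, 0.0747]
ee_rot: [-1.178, -1.26, 1.262]
ft_force: [0.7, -6.7, 1.7]
gripper_width: -0.0
```

>>> arm_command --moves "0.001 0 0 0; 0 0 0 0"

```text
time: 11.28
tool_pos: [0.5536, 0.0172, 0.0747]
ee_rot: [-1.178, -1.26, 1.262]
ft_force: [0.8, -7.2, 2.0]
gripper_width: -0.0001
```

>>> arm_command --moves "0.001 0 0 0; 0 0 0 0"

```text
time: 11.52
tool_pos: [0.5536, 0.0182, 0.0747]
ee_rot: [-1.178, -1.26, 1.262]
ft_force: [1.3, -7.3, 2.0]
gripper_width: 0.0003
```

>>> arm_command --moves "0.001 0 0 0; 0 0 0 0"

```text
time: 11.78
tool_pos: [0.5535, 0.0192, 0.0747]
ee_rot: [-1.178, -1.26, 1.262]
ft_force: [1.7, -7.3, 0.8]
gripper_width: -0.0
```

>>> arm_command --moves "0.001 0 0 0; 0 0 0 0"

```text
time: 12.02
tool_pos: [0.5534, 0.0202, 0.0747]
ee_rot: [-1.178, -1.26, 1.262]
ft_force: [0.5, -6.6, 1.8]
gripper_width: -0.0001
```

>>> arm_command --moves "0.001 0 0 0; 0 0 0 0"

```text
time: 12.28
tool_pos: [0.5534, 0.0212, 0.0747]
ee_rot: [-1.178, -1.26, 1.262]
ft_force: [1.1, -7.9, 1.5]
gripper_width: -0.0001
```

>>> arm_command --moves "0.001 0 0 0; 0 0 0 0"

```text
time: 12.52
tool_pos: [0.5533, 0.0222, 0.0747]
ee_rot: [-1.178, -1.26, 1.262]
ft_force: [0.9, -7.3, 2.7]
gripper_width: 0.0001
```

>>> arm_command --moves "0.001 0 0 0; 0 0 0 0"

```text
time: 12.78
tool_pos: [0.5532, 0.0232, 0.0747]
ee_rot: [-1.178, -1.26, 1.262]
ft_force: [0.2, -7.8, 1.4]
gripper_width: 0.0
```

```bash
python3 st.py;python3 - <<'E'
from h import *
im=env.capture("wrist");cv2.imwrite("pics/w7.png",im)
E
```

```text
12.775 [-0.0338 -0.0175  0.0747] F tool [-7.77 -1.36  0.33] 4.130437036108579e-06
```

View pics/w7.png

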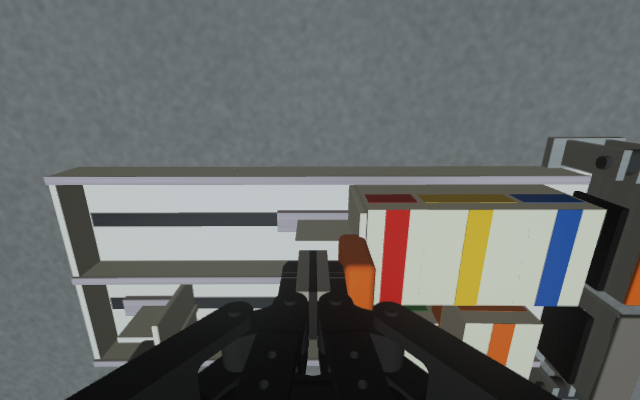

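The row is closed up (368–606, about 117 mm long) but not yet at the pad. Roughly 15 mm remain.

>>> arm_command --moves "0.002 0 0 0; 0.002 0 0 0; 0.002 0 0 0; 0.001 0 0 0; 0.001 0 0 0; 0 0 0 0"

```text
time: 13.58
tool_pos: [0.5526, 0.0312, 0.0747]
ee_rot: [-1.178, -1.26, 1.262]
ft_force: [0.4, -6.8, 1.8]
gripper_width: 0.0003
```

>>> arm_command --moves "0.001 0 0 0; 0.001 0 0 0; 0 0 0 0"

```text
time: 13.95
tool_pos: [0.5525, 0.0332, 0.0747]
ee_rot: [-1.178, -1.26, 1.262]
ft_force: [0.1, -7.4, 1.7]
gripper_width: 0.0002
```

>>> arm_command --moves "0.001 0 0 0; 0 0 0 0"

```text
time: 14.2
tool_pos: [0.5524, 0.0342, 0.0747]
ee_rot: [-1.178, -1.26, 1.262]
ft_force: [0.7, -6.8, 2.3]
gripper_width: -0.0003
```

>>> arm_command --moves "0.001 0 0 0; 0 0 0 0"

```text
time: 14.45
tool_pos: [0.5524, 0.0351, 0.0747]
ee_rot: [-1.178, -1.26, 1.262]
ft_force: [1.6, -8.0, 2.4]
gripper_width: 0.0004
```

>>> arm_command --moves "0.001 0 0 0; 0 0 0 0"

```text
time: 14.7
tool_pos: [0.5523, 0.0361, 0.0747]
ee_rot: [-1.178, -1.26, 1.262]
ft_force: [1.6, -7.2, 2.9]
gripper_width: -0.0
```

>>> arm_command --moves "0.001 0 0 0; 0 0 0 0"

```text
time: 14.95
tool_pos: [0.5522, 0.0371, 0.0747]
ee_rot: [-1.178, -1.26, 1.262]
ft_force: [1.4, -6.7, 1.5]
gripper_width: 0.0
```

>>> arm_command --moves "0.001 0 0 0; 0 0 0 0"

```text
time: 15.2
tool_pos: [0.5522, 0.0381, 0.0747]
ee_rot: [-1.178, -1.26, 1.262]
ft_force: [0.8, -7.4, 2.3]
gripper_width: -0.0001
```

>>> arm_command --moves "0.001 0 0 0; 0 0 0 0"

```text
time: 15.45
tool_pos: [0.5521, 0.0391, 0.0747]
ee_rot: [-1.178, -1.26, 1.262]
ft_force: [1.4, -7.5, 2.8]
gripper_width: -0.0001
```

>>> arm_command --moves "0.001 0 0 0; 0 0 0 0"

```text
time: 15.7
tool_pos: [0.552, 0.04, 0.0747]
ee_rot: [-1.178, -1.26, 1.262]
ft_force: [1.2, -8.3, 1.9]
gripper_width: 0.0
```

>>> arm_command --moves "0.001 0 0 0; 0 0 0 0"

```text
time: 15.95
tool_pos: [0.552, 0.0405, 0.0747]
ee_rot: [-1.179, -1.259, 1.262]
ft_force: [1.3, -8.0, 2.2]
gripper_width: 0.0001
```

```bash
python3 st.py
```

```text
15.95 [-0.0338 -0.0002  0.0747] F tool [-8.11 -2.21 -0.78] 0.0001499718971016679
```

>>> arm_command --moves "0.001 0 0 0; 0 0 0 0"

```text
time: 16.2
tool_pos: [0.5519, 0.041, 0.0747]
ee_rot: [-1.179, -1.259, 1.262]
ft_force: [1.2, -10.5, 1.9]
gripper_width: -0.0
```

```bash
python3 st.py
```

```text
16.2 [-0.0338  0.0003  0.0747] F tool [-10.58  -1.88  -0.51] -4.3793496748503136e-07
```

>>> arm_command --moves "0.001 0 0 0; 0 0 0 0"

```text
time: 16.45
tool_pos: [0.5519, 0.0414, 0.0747]
ee_rot: [-1.18, -1.258, 1.262]
ft_force: [1.3, -11.3, 3.0]
gripper_width: -0.0003
```

>>> arm_command --moves "0.0005 0 0 0; 0 0 0 0; 0 0 0 0"

```text
time: 16.82
tool_pos: [0.5519, 0.0415, 0.0747]
ee_rot: [-1.18, -1.257, 1.262]
ft_force: [1.0, -13.0, 2.3]
gripper_width: 0.0001
```

```bash
python3 st.py
```

```text
16.825 [-0.0339  0.0009  0.0747] F tool [-13.07  -2.19  -0.09] 0.00014776959533574334
```

The force is about 5.5 N above the sliding plateau, which means roughly 1.7 mm of pad travel. I'll back straight off and lift clear.

>>> arm_command --moves "-0.002 0 0 0; -0.004 0 0 0; -0.012 0 0 0; -0.02 0 0 0; 0 -0.03 0 0; 0 -0.05 0 0; 0 -0.03 0 0; 0.06 0 0 0; 0.06 0 0.04 0; 0 0 0 0"

```text
time: 18.08
tool_pos: [0.5087, 0.1228, 0.1839]
ee_rot: [-1.167, -1.268, 1.268]
ft_force: [0.2, 0.1, -1.0]
gripper_width: 0.0
```

```bash
python3 st.py;python3 - <<'E'
from h import *
c=env.get_calibration("wrist");im=env.capture("wrist");cv2.imwrite("pics/w8.png",im)
p=[proj(c,w((x,y,.05))) for x in(-.08,0) for y in(.0,.18)];print(np.round(p))
for x in orange(im)[0]:print(x,tolane(onz(c,x[1],.061)).round(4))
for y in(.144,.140,.156):print(y,proj(c,w((-.06,y,.055))).round(1))
E
```

```text
18.075 [-0.0712  0.085   0.1839] F tool [ 0.1   0.95 -0.18] 3.647086643172729e-05
[[215. 179.]
 [421. 180.]
 [222. 260.]
 [411. 262.]]
([389, 200, 31, 66, 1633], [403.3, 232.1]) [-0.0355  0.1659  0.061 ]
([223, 223, 20, 43, 637], [232.7, 245.8]) [-0.0208  0.0139  0.061 ]
0.144 [379.3 203.5]
0.14 [374.7 203.5]
0.156 [392.9 203.6]
```

View pics/w8.png

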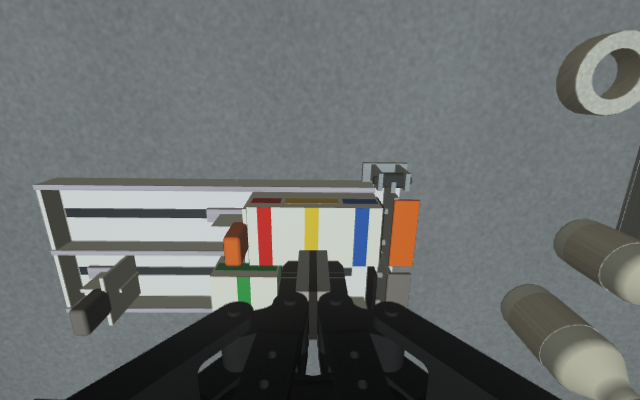

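The row is closed from the red carton (247) to the blue front face (382) against the pad. The flag is flat, the follower is on the row, and the far lane is untouched. I'll check the follower position and hand in.

Run:
```python
from h import *
c=env.get_calibration("wrist")
print("grip",tolane(onz(c,(235,236),.096)).round(4))
for n,uv in dict(back=(247,208),front=(383,208)).items():print(n,tolane(onz(c,uv,.064)).round(4))
print(env.sense()["ft_force"].round(2));print(env.hand_in())
```

```text
grip [-0.045   0.0221  0.096 ]
back [-0.0566  0.0259  0.064 ]
front [-0.0573  0.1422  0.064 ]
[-0.06 -0.74  0.6 ]
the job is handed in; nothing more can be done
None
```

I flipped the near stop flag fully down, slid the orange follower up until the three cartons sat snug against the sprung pad, backed the arm clear and handed the job in. It took about 18 s of robot time.

- **Flag:** it met its stop under 28 N of tip force. In the last picture it still lies flat across the lane mouth.
- **Row:** just before I let go, the push was 13 N. That is about 5.5 N above the plateau for sliding the follower and cartons. It implies the pad was pressed in about 1.5–2 mm of its 4.5 mm.
- **After release:** the follower grip measured at lane y = 22 mm, within a millimetre of where it was left. The red, yellow and blue cartons are closed up and upright, and the far lane and other items look undisturbed.

**Checks that disagreed or fell short:**
- My first estimate of the row length was 125 mm, but it came out at about 117 mm. I closed the last stretch in small steps by force rather than by that estimate.
- The last picture puts the row's front face at lane y = 142 mm, although a pressed pad should put it just past 144 mm. That is close to the 2 mm camera accuracy, so the pad compression rests on the force reading. I did not see the pad pressed in.

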